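# Shut and fasten the showcase lid

## Task

The market is over: shut the jam showcase for the drive home. Draw back the sprung catch that holds the sliding lid open, slide the lid fully shut, then push in the round fastener on the lid and turn it clockwise until it locks and stays down by itself. Leave the jars and the pump bottle standing where they are.

Things in the scene. Friction and masses are not known exactly. Their poses are not given: they have to be found in the camera images.
- showcase: Fixed grey counter case with aluminium rails, 480 long (its y axis), 216 wide (x), 124 high at the rails. Origin: centre of its underside on the table, z up. White fixed deck on its +y half; the open half (-y) shows six jars. The lid slides between the side rails along y, shut end at -y. Inner faces of the rails at x = -94 and +94.
- lid (a joint): Lid position in m along the showcase's -y axis: 0 held open, 0.200 fully shut against the end frame. Slides with about 3 N friction. While the catch's bolt is in the rail's notch it moves only 2.5 mm. At shut the bolt springs into a second notch.
- lid_mid (a point): Centre of the top face of the lid: clear panel in an aluminium frame, 186 (x) x 226 (y) x 10, top 111 above the table, axes as the showcase. The rails rise 13 above this face. On it stand the catch (60 towards +y, near the -x rail) and the fastener (82 towards -y).
- catch (a joint): Sprung catch, draw-back in m along the showcase's +x axis: 0 = bolt sprung 10 mm into the notch of the near (-x) rail, clear of it from 0.010, stop at 0.014. Spring pushes it back to 0 with 4 N, 7 N at the stop; once the lid has slid some 15 mm the bolt rides along the rail and stays drawn back.
- catch_corner (a point): Top of the inside corner of the catch's dark steel L-shaped thumb piece, 152 above the table; axes as the showcase. Upright plate 8 thick runs from here 52 towards +y, its face to -x; a wing 8 thick runs 30 towards -x, its face to +y. Both reach 38 down from this point; keep 25 or more above the lid face to clear rail and bolt. A finger in the corner can push it +x and -y.
- fastener (a joint): How far the fastener is pushed in, m: 0 raised; about 0.002 when its hidden cross-pin rests across its slot; 0.0122 or more (stop 0.015) when the pin is through and may turn under the ridges; 0.010 locked. Spring pushes it up with 6 N at 0 to 13.5 N at the stop. Lets the pin in only when the lid is within 2 mm of shut.
- fastener_knob (a point): Centre of the knob: round, ribbed, black, 39 across, 26 high, 33 above the lid face when raised; at the stop its underside is 5 above the lid. Its angle is unmarked and unknown: the pin meets the slot (window 0.4 rad) 0.3 to 0.9 rad clockwise, from above, of its start; once through, a quarter turn more ends at a stop, where it locks when let go. It may be let go midway under the ridges.
- jar_tall: Bystander: amber jar with a brass lid, 72 across, 105 high, standing beyond the showcase's far (+x) side. Origin: centre of its base.
- jar_squat: Bystander: dark red jar with a steel lid, 84 across, 70 high, standing past the shut (-y) end. Origin: centre of its base.
- pump_bottle: Bystander: clear pump bottle with a white spout, 68 across, 180 high, standing past the other (+y) end. Origin: centre of its base.

How it is judged:
On the way, in this order (a step that is already met when the one before it is completed fails the run):
1. the catch has been drawn back out of its notch and the lid slid off the held-open place (value of joint lid above 0.02 m and value of joint catch above 0.007 m), for 0.05 s.
2. the lid is fully shut (value of joint lid above 0.196 m), for 0.2 s.
At the end, for the whole second after the job is handed in: the lid is fully shut (within 4 mm of its stop), the fastener stays down by itself in its locked place (8.3 to 11.5 mm below its raised place) (value of joint lid above 0.196 m and value of joint fastener between 0.0083 and 0.0115 m); the robot touches nothing.
It fails at once if a jar or the pump bottle is pushed more than 30 mm or tipped (distance of any of jar_tall, jar_squat, pump_bottle from where it was at the start of the episode above 0.03 m or angle between any of jar_tall, jar_squat, pump_bottle's own z axis and vertical above 0.5 rad).
It also fails if it takes over 54 s, if anything falls off the work surface, if the arm or the gripper's body presses on something with over 40 N, if the wrist force passes 120 N, or if a joint passes its speed limit or range.

## Robot

A 6-joint arm with a two-finger parallel gripper is mounted at the origin on the work surface. World frame = base frame: x ahead of the robot, y to its left, z up, the work surface at z = 0. Lengths are in m, angles in rad, forces in N, time in s.
With the tool pointing down it reaches from about 0.35 to 0.85 m from the base axis. Payload 8.1 kg.
Tool frame: the origin (TCP) lies at the centre of the arm's flange, where the gripper is bolted on; the fingertips stand 186 mm ahead of it and the grasp point (between the pads) lies 167 mm ahead of it; z points along the fingers, y is the line along which they close (so a half turn about z gives the same grasp; the last joint's range is limited). The gripper opens to 93 mm and grips with 3 to 60 N. Pads are 15 mm wide; open, the fingers measure 128 mm over their backs; the gripper's body (75 mm by 188 mm) begins 65 mm behind the grasp point.
Start: joints at [1.085, 0.13, 1.488, -0, 1.523, -0.085], TCP at [0.234, 0.552, 0.405] pointing down, gripper open.
Joint ranges: [-2.96, 2.96], [-0.89, 2.26], [0.02, 2.5], [-1.34, 4.48], [0, 2.73], [-2.66, 2.66]. Speed limits (rad/s): [2.39, 2.39, 2.79, 3.14, 3.14, 3.14].

## Interface

Orientations are given as a rotation vector (axis times angle).
In Python, from plant import read_state, read_camera, camera_params, robot gives the robot as it stands.
- The arm moves only by the tool carry_out, never from a script. Its argument "targets" is a list of rows, each an object of numbers: "hand": the opening in per cent of the stroke, from 0 (shut) to 100 (fully open); "x", "y", "z": the shift along the tool's x, y, z in m; "ax", "ay", "az": the turn, a rotation vector about the tool's x, y, z in rad. In form: [{"hand": .., "x": .., "y": .., "z": .., "ax": .., "ay": .., "az": ..}, ...]. A call has 1 to 8 rows; each row is the pose to reach, as a shift and turn from the pose commanded when the call began, along the tool's axes at that moment; what a row does not reach only later rows make up. A row lasts 1/8 s, in which the tool goes at most 62.5 mm and 10.7 degrees, less where a joint would pass 70% of its speed; a pose out of reach is approached as far as the arm can. A call with a gripper value outside its range is refused whole. The fingers move at their own pace and stop on an object; "newtons" is the grip in N (left out, the last holds). Time passes only in rows, so rows that repeat a pose let the fingers close. It gives the time, the measured TCP pose, the force, the opening and the grip force at its end, in the units of the state.
- read_state(): the state, without advancing time (a new reading comes with each control period).
- read_camera(name): name is "side" or "top" or "wrist"; returns (picture, depth): 420x560x3 uint8, blue, green, red; 420x560 float32, m along the optical axis (not along the pixel's ray), 0 where there is no reading.
- camera_params(name): a dict with "fx", "fy", "cx", "cy" (pixels), "position" and "rotation" of the camera in the world. Camera axes: x right, y up, looking along -z (the intrinsics and any distortion apply to the point x, -y, -z); pixel columns grow to the right and rows downward; lengths in m; the calibration is good to about 2 mm. A picture is of the moment at which its call begins: read the wrist's pose just before it. camera_params takes no time and is no camera call; for the wrist camera it gives the pose at the moment of the call.
- robot.close_job(): hands the job in; it is judged then, once.
The state is a dict: "t": time; "q": joint angles; "dq": joint speeds; "joint_torque": joint torques, N m; "tool_pos": TCP position; "orientation": TCP orientation; "force": force on the tool from outside, world axes, zero at the start; "wrist_torque": the same for the moment, N m; "opening": finger opening in m; "gripper_force": force on a finger pad.
Only numpy, scipy, OpenCV 4.12 (cv2) and the standard library are available. Lean on these libraries where they do the work, as an engineer would, in place of code of your own. Each camera call takes 0.05 s, during which the arm holds its last target. There are 200 camera calls.

## Working session

There is one attempt and no reset: what is moved stays moved. The work goes in short steps, Python scripts to look and compute and a tool call to move; the robot and the scene stay as the last step left them, time stands still between calls to the robot, and variables do not carry over. Pictures are saved under pics/ and viewed, at most 10 in all, crops included, and the job is handed in when it is done.

Besides the shell and the picture viewer there is one more tool, called after "Request:" as name([rows], argument=value, ...), one row to a line, values as JSON. carry_out: Moves the arm, as the interface text tells. Its arguments: {"type":"object","properties":{"targets":{"type":"array","items":{"type":"object","properties":{"hand":{"type":"number"},"x":{"type":"number"},"y":{"type":"number"},"z":{"type":"number"},"ax":{"type":"number"},"ay":{"type":"number"},"az":{"type":"number"}}}},"newtons":{"type":"number"}},"required":["targets"]}

```bash
mkdir -p pics; ls; cat > h.py <<'E'
import numpy as np, cv2
from plant import read_state, read_camera, camera_params, robot
def cloud(n):
    s=read_state(); p=camera_params(n); im,d=read_camera(n)
    v,u=np.mgrid[:420,:560]
    c=np.stack([(u-p['cx'])/p['fx']*d,-(v-p['cy'])/p['fy']*d,-d],-1)
    R=np.array(p['rotation']); 
    return im,d,c@R.T+np.array(p['position']),p
E
python3 - <<'E'
from h import *
print(read_state())
for n in ['top','side']:
    im,d,P,p=cloud(n); print(n,p,(d>0).mean()); cv2.imwrite(f'pics/{n}0.png',im); np.save(f'{n}0.npy',P); 
E
```

```text
pics
{'t': 0.0, 'q': array([ 1.08463119e+00,  1.31106496e-01,  1.48927157e+00, -9.07401994e-06,
        1.52300191e+00, -8.54280705e-02]), 'dq': array([-0.0021688 ,  0.00048746, -0.00129671,  0.00153532,  0.00180519,
       -0.00015908]), 'joint_torque': array([ 1.45286343e-03, -5.59847188e+01, -4.91762817e+01,  7.70515809e-02,
        3.54996650e-02, -1.45638664e-04]), 'tool_pos': array([0.23394556, 0.55225897, 0.40372404]), 'orientation': array([-6.25173296e-01, -3.07825346e+00,  2.69722441e-03]), 'force': array([1.16464947, 0.35920008, 0.42696561]), 'wrist_torque': array([-0.01980912,  0.01316751, -0.01640439]), 'gripper_force': 0.0, 'opening': 0.09306533117093527}Traceback (most recent call last):
  File "<stdin>", line 4, in <module>
  File "h.py", line 8, in cloud
    return im,d,c@R.T+np.array(p['position']),p
                ~~~~~^~~~~~~~~~~~~~~~~~~~~~~~
ValueError: operands could not be broadcast together with shapes (420,560) (3,)
```

```bash
sed -i "s/R=np.array(p\['rotation'\]);/R=cv2.Rodrigues(np.array(p['rotation'],float))[0]/" h.py
python3 - <<'E'
from h import *
for n in ['top','side']:
    im,d,P,p=cloud(n); print(n,p,(d>0).mean()); cv2.imwrite(f'pics/{n}0.png',im); np.save(f'{n}0.npy',P)
    print(P[380,280],P[200,30])
E
```

```text
top {'fx': 426.4799178842997, 'fy': 426.4799178842997, 'cx': 287.4353795771287, 'cy': 206.6735261273896, 'position': array([0.50888676, 0.02835901, 1.04720821]), 'rotation': array([ 0.12190922, -0.14881067, -1.53713417])} 0.9957908163265307
[ 0.28221799  0.01879767 -0.00076742] [0.67420306 0.59761931 0.08674463]
side {'fx': 385.0745285145476, 'fy': 385.0745285145476, 'cx': 283.0066567834481, 'cy': 205.84245380767317, 'position': array([ 0.09614231, -0.49528989,  0.62868619]), 'rotation': array([ 0.93944669, -0.40603981, -0.70879702])} 0.9960501700680272
[ 0.38753879 -0.21113633  0.00055213] [0.26128829 0.73607901 0.00208812]
```

View pics/top0.png

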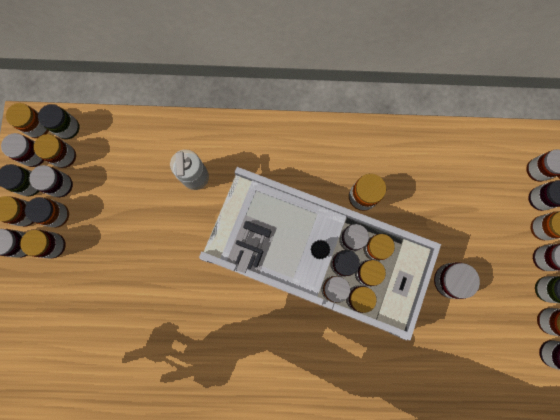

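View pics/side0.png

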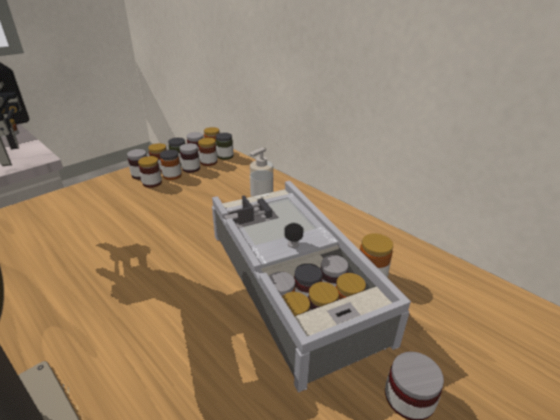

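```bash
python3 - <<'E'
from h import *
P=np.load('top0.npy');im=cv2.imread('pics/top0.png');x,y,z=P[...,0],P[...,1],P[...,2]
roi=np.zeros(z.shape,bool);roi[165:340,195:445]=1
m=roi&(z>.117)&(z<.131)
n,l,s,c=cv2.connectedComponentsWithStats(m.astype(np.uint8));k=1+s[1:,4].argmax()
r=P[l==k];rect=cv2.minAreaRect(r[:,:2].astype(np.float32)*1000);print(rect,np.median(r[:,2]),cv2.boxPoints(rect))
b=cv2.boxPoints(rect)/1000;e=[b[1]-b[0],b[2]-b[1]];e=max(e,key=np.linalg.norm);e=e*np.sign(e[1]);ey=e/np.linalg.norm(e);ex=np.array([ey[1],-ey[0]])
C=np.array(rect[0])/1000;yaw=np.arctan2(-ex[1]*-1,ex[0]);print('C',C,'yaw',yaw)
L=lambda Q:np.c_[(Q[:,:2]-C)@ex,(Q[:,:2]-C)@ey,Q[:,2]]
print('side rails extents',L(r).min(0),L(r).max(0))
def rep(nm,m):
    n,l,s,c=cv2.connectedComponentsWithStats(m.astype(np.uint8))
    for k in range(1,n):
        if s[k,4]>15:
            Q=L(P[l==k]);print(nm,s[k],np.percentile(Q,[2,50,98],axis=0).round(4).tolist())
rep('hi',roi&(z>.136)&(z<.18))
S=np.load('side0.npy')
Q=S.reshape(-1,3);Q=L(Q)
for nm,a,bb in[('knob',(-.05,-.12),(.06,.06)),('catch',(-.11,.0),(0.02,.2))]:
    k=(Q[:,2]>.136)&(Q[:,2]<.16)&(Q[:,0]>a[0])&(Q[:,0]<bb[0])&(Q[:,1]>a[1])&(Q[:,1]<bb[1])
    print('side',nm,k.sum(),np.percentile(Q[k],[2,50,98],axis=0).round(4).tolist())
cv2.imwrite('pics/c.png',np.hstack([cv2.resize(im[200:300,205:345],None,fx=4,fy=4,interpolation=cv2.INTER_CUBIC)]))
E
```

```text
((577.385009765625, -60.086395263671875), (480.82501220703125, 216.42210388183594), 70.4306640625) 0.12324538397763452 [[ 394.89905 -250.3669 ]
 [ 598.81995 -322.85693]
 [ 759.871    130.1941 ]
 [ 555.9501   202.68414]]
C [ 0.57738501 -0.0600864 ] yaw -0.3415492
side rails extents [-0.1082111  -0.24041252  0.11701035] [0.10821104 0.24041248 0.12867406]
hi [310 239  21  20 296] [[-0.0192, -0.0136, 0.1415], [-0.0013, 0.0047, 0.1556], [0.0173, 0.0225, 0.1598]]
hi [236 240  27  27 176] [[-0.0817, 0.1158, 0.1427], [-0.0522, 0.1303, 0.1511], [-0.046, 0.1733, 0.154]]
side knob 295 [[-0.019, -0.015, 0.138], [-0.0041, -0.0049, 0.1558], [0.0158, 0.0187, 0.1597]]
side catch 320 [[-0.0812, 0.0013, 0.1363], [-0.0507, 0.1174, 0.152], [0.0126, 0.174, 0.1594]]
```

View pics/c.png

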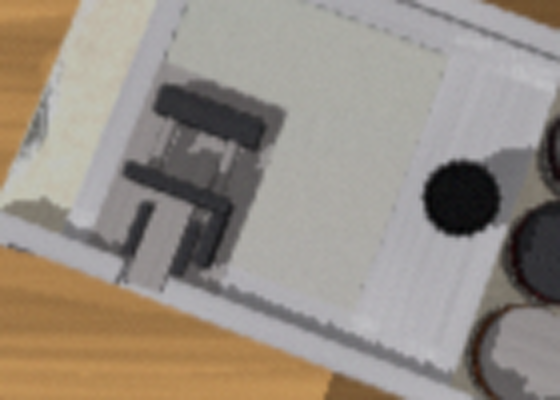

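The top picture shows the case with knob at pixel (320,249) and catch at (250,240). The crop shows the L-piece: the wing points to the −x rail and the plate runs towards +y. Measured sizes, 216×480 with heights .123, .152 and .157, match the given ones. The catch corner is at local (−.054, .122).

```bash
cat >> h.py <<'E'
C=np.array([.5774,-.0601]);YAW=-.3415
EX=np.array([np.cos(YAW),np.sin(YAW)]);EY=np.array([-EX[1],EX[0]])
def loc(s):
    return (s['tool_pos'][:2]-C)@EX,(s['tool_pos'][:2]-C)@EY,s['tool_pos'][2]-.186
def goto(lx,ly,tipz,yaw=0):
    """shift/turn in tool axes to put the fingertips at showcase-local (lx,ly), height tipz, tool y along showcase y, turned clockwise by yaw"""
    s=read_state();R=cv2.Rodrigues(s['orientation'])[0]
    p=np.r_[C+lx*EX+ly*EY,tipz+.186]
    ty=np.cos(yaw)*EY+np.sin(yaw)*EX; y=np.r_[ty,0]; z=np.array([0,0,-1.]); x=np.cross(y,z)
    G=np.c_[x,y,z]; print('now',np.round(loc(s),4),'t',round(s['t'],2),'q6',s['q'][5].round(2),'F',s['force'].round(1))
    print('shift',(R.T@(p-s['tool_pos'])).round(4),'turn',cv2.Rodrigues(R.T@G)[0].ravel().round(4))
    print('local ex,ey in tool',(R.T@np.r_[EX,0]).round(3),(R.T@np.r_[EY,0]).round(3))
E
python3 -c "
from h import *
goto(-.07,.148,.2);goto(-.07,.148,.139)"
```

```text
now [-0.5287  0.462   0.2179] t 0.15 q6 -0.09 F [ 0.4 -0.1  0.5]
shift [-0.4765 -0.2863  0.0183] turn [-0.0014 -0.0001 -0.0593]
local ex,ey in tool [-0.998  0.059 -0.   ] [ 0.059  0.998 -0.001]
now [-0.5287  0.462   0.2179] t 0.15 q6 -0.09 F [ 0.4 -0.1  0.5]
shift [-0.4765 -0.2862  0.0793] turn [-0.0014 -0.0001 -0.0593]
local ex,ey in tool [-0.998  0.059 -0.   ] [ 0.059  0.998 -0.001]
```

Request:
carry_out([
  {"hand":0,"x":-0.06,"y":-0.036,"z":0,"az":-0.01},
  {"hand":0,"x":-0.12,"y":-0.072,"z":0,"az":-0.02},
  {"hand":0,"x":-0.18,"y":-0.108,"z":0,"az":-0.03},
  {"hand":0,"x":-0.24,"y":-0.144,"z":0,"az":-0.04},
  {"hand":0,"x":-0.3,"y":-0.18,"z":0,"az":-0.059},
  {"hand":0,"x":-0.36,"y":-0.216,"z":0,"az":-0.059},
  {"hand":0,"x":-0.42,"y":-0.252,"z":0,"az":-0.059},
  {"hand":0,"x":-0.4765,"y":-0.286,"z":0.018,"ax":-0.0014,"az":-0.059},
], newtons=20)

```text
schema error: expected keys hand, x, y, z, ax, ay, az
```

```bash
python3 -c "
from h import *
goto(-.07,.148,.139);im,d,P,p=cloud('wrist');cv2.imwrite('pics/w1.png',im);print(read_state()['opening'])
Q=P.reshape(-1,3);k=(Q[:,2]>.14)&(Q[:,2]<.158);Q=Q[k];l=np.c_[(Q[:,:2]-C)@EX,(Q[:,:2]-C)@EY,Q[:,2]]
k=(l[:,0]<-.03)&(l[:,1]>.09);print(k.sum(),np.percentile(l[k],[2,50,98],axis=0).round(4))"
```

```text
now [-0.5287  0.462   0.2179] t 0.15 q6 -0.09 F [ 0.4 -0.1  0.5]
shift [-0.4765 -0.2862  0.0793] turn [-0.0014 -0.0001 -0.0593]
local ex,ey in tool [-0.998  0.059 -0.   ] [ 0.059  0.998 -0.001]
0.09328003687898642Traceback (most recent call last):
  File "<string>", line 5, in <module>
    k=(l[:,0]<-.03)&(l[:,1]>.09);print(k.sum(),np.percentile(l[k],[2,50,98],axis=0).round(4))
                                               ~~~~~~~~~~~~~^^^^^^^^^^^^^^^^^^^^^^^
    return _quantile_unchecked(
        a, q, axis, out, overwrite_input, method, keepdims, weights)
    return _ureduce(a,
                    func=_quantile_ureduce_func,
    ...<5 lines>...
                    overwrite_input=overwrite_input,
                    method=method)
    r = func(a, **kwargs)
    result = _quantile(arr,
                       quantiles=q,
    ...<2 lines>...
                       out=out,
                       weights=wgt)
    slices_having_nans = np.isnan(arr[-1, ...])
                                  ~~~^^^^^^^^^
IndexError: index -1 is out of bounds for axis 0 with size 0
```

View pics/w1.png

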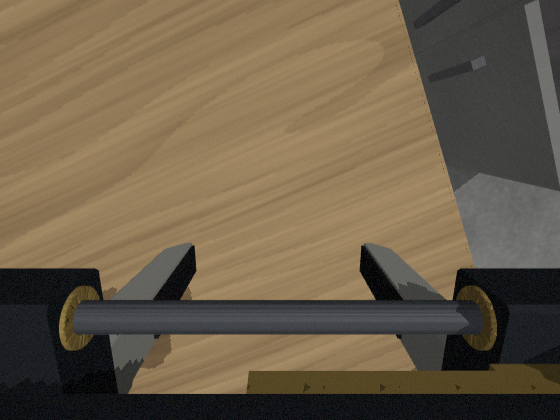

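All keys are required in every row, so the move was refused. The picture shows only the open fingers over the empty table, with the finger tips at about (190,245) and (365,245). I'll resend it.

Request:
carry_out([
  {"hand":0,"x":-0.06,"y":-0.036,"z":0,"ax":0,"ay":0,"az":-0.01},
  {"hand":0,"x":-0.12,"y":-0.072,"z":0,"ax":0,"ay":0,"az":-0.02},
  {"hand":0,"x":-0.18,"y":-0.108,"z":0,"ax":0,"ay":0,"az":-0.03},
  {"hand":0,"x":-0.24,"y":-0.144,"z":0,"ax":0,"ay":0,"az":-0.04},
  {"hand":0,"x":-0.3,"y":-0.18,"z":0,"ax":0,"ay":0,"az":-0.059},
  {"hand":0,"x":-0.36,"y":-0.216,"z":0,"ax":0,"ay":0,"az":-0.059},
  {"hand":0,"x":-0.42,"y":-0.252,"z":0,"ax":0,"ay":0,"az":-0.059},
  {"hand":0,"x":-0.4765,"y":-0.286,"z":0.018,"ax":-0.0014,"ay":0,"az":-0.059},
], newtons=20)

```text
t: 1.2
tool_pos: [0.5291, 0.147, 0.3962]
orientation: [0.534, 3.094, 0.003]
force: [0.7, 1.1, -0.4]
opening: 0.0177
gripper_force: 0.0
```

```bash
python3 -c "
from h import *
goto(-.07,.148,.139);im,d,P,p=cloud('wrist');cv2.imwrite('pics/w2.png',im);print(read_state()['opening'])"
```

```text
now [-0.1149  0.179   0.2102] t 1.2 q6 -1.05 F [ 0.7  1.1 -0.4]
shift [-0.0447 -0.0312  0.0712] turn [ 0.0025  0.0018 -0.0003]
local ex,ey in tool [-1.     0.     0.002] [0.    1.    0.003]
0.013783133130201287
```

Request:
carry_out([
  {"hand":0,"x":0,"y":0,"z":0,"ax":0,"ay":0,"az":0},
  {"hand":0,"x":0,"y":0,"z":0,"ax":0,"ay":0,"az":0},
])

```text
t: 1.5
tool_pos: [0.5276, 0.1496, 0.3953]
orientation: [-0.534, -3.096, -0.003]
force: [-0.5, 0.4, -0.9]
opening: 0.0001
gripper_force: 0.0
```

```bash
python3 -c "
from h import *
goto(-.07,.148,.139);im,d,P,p=cloud('wrist');cv2.imwrite('pics/w2.png',im);print(read_state()['opening'])"
```

```text
now [-0.1171  0.1809  0.2093] t 1.5 q6 -1.05 F [-0.5  0.4 -0.9]
shift [-0.0471 -0.033   0.0702] turn [ 0.0017 -0.0005  0.0001]
local ex,ey in tool [-1.    -0.    -0.001] [-0.     1.     0.002]
0.000689753605923219
```

View pics/w2.png

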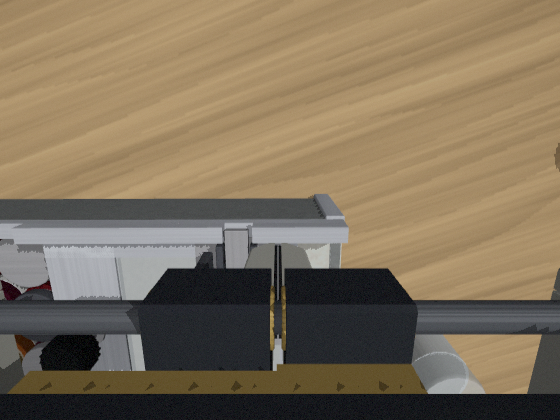

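Picture: the closed fingers hang at (278,270). The bolt is at (237,240) and the dark catch at (205,260). Next: over the corner, then down.

Request:
carry_out([
  {"hand":0,"x":-0.047,"y":-0.033,"z":0.01,"ax":0,"ay":0,"az":0},
  {"hand":0,"x":-0.047,"y":-0.033,"z":0.02,"ax":0,"ay":0,"az":0},
  {"hand":0,"x":-0.047,"y":-0.033,"z":0.035,"ax":0,"ay":0,"az":0},
  {"hand":0,"x":-0.047,"y":-0.033,"z":0.055,"ax":0,"ay":0,"az":0},
  {"hand":0,"x":-0.047,"y":-0.033,"z":0.07,"ax":0,"ay":0,"az":0},
  {"hand":0,"x":-0.047,"y":-0.033,"z":0.07,"ax":0,"ay":0,"az":0},
])

```text
t: 2.3
tool_pos: [0.5603, 0.1026, 0.3231]
orientation: [-0.533, -3.093, -0.001]
force: [-0.5, -0.5, 0.3]
opening: 0.0006
gripper_force: 0.0
```

```bash
python3 -c "
from h import *
goto(-.07,.148,.139)"
```

```text
now [-0.0706  0.1476  0.1371] t 2.3 q6 -1.14 F [-0.5 -0.5  0.3]
shift [-0.0006  0.0004 -0.0019] turn [-0.0001 -0.0033  0.0005]
local ex,ey in tool [-1.    -0.    -0.003] [-0.  1. -0.]
```

Request:
carry_out([
  {"hand":0,"x":-0.004,"y":0,"z":-0.001,"ax":0,"ay":0,"az":0},
  {"hand":0,"x":-0.008,"y":0,"z":-0.001,"ax":0,"ay":0,"az":0},
  {"hand":0,"x":-0.012,"y":0,"z":-0.001,"ax":0,"ay":0,"az":0},
  {"hand":0,"x":-0.015,"y":0,"z":-0.001,"ax":0,"ay":0,"az":0},
  {"hand":0,"x":-0.015,"y":0,"z":-0.001,"ax":0,"ay":0,"az":0},
])

```text
t: 2.92
tool_pos: [0.5756, 0.0972, 0.327]
orientation: [0.534, 3.096, 0.003]
force: [-3.7, 3.7, 4.4]
opening: 0.0005
gripper_force: 2.6
```

```bash
python3 -c "
from h import *
goto(-.07,.148,.139);f=read_state()['force'][:2];print(f@EX,f@EY)"
```

```text
now [-0.0544  0.1477  0.141 ] t 2.92 q6 -1.15 F [-3.7  3.7  4.4]
shift [0.0156 0.0003 0.002 ] turn [ 0.0021 -0.0003 -0.0003]
local ex,ey in tool [-1.  0. -0.] [0.    1.    0.002]
-4.706701063702996 2.2257186291097963
```

Request:
carry_out([
  {"hand":0,"x":-0.002,"y":0,"z":0,"ax":0,"ay":0,"az":0},
  {"hand":0,"x":-0.004,"y":0,"z":0,"ax":0,"ay":0,"az":0},
  {"hand":0,"x":-0.005,"y":0,"z":0,"ax":0,"ay":0,"az":0},
  {"hand":0,"x":-0.005,"y":0,"z":0,"ax":0,"ay":0,"az":0},
])

```text
t: 3.42
tool_pos: [0.5801, 0.0957, 0.3269]
orientation: [-0.534, -3.095, -0.003]
force: [-5.8, 2.8, 4.7]
opening: 0.0006
gripper_force: 3.0
```

```bash
python3 -c "
from h import *
goto(-.07,.148,.139);f=read_state()['force'][:2];print(f@EX,f@EY)
im,d,P,p=cloud('top');cv2.imwrite('pics/t2.png',cv2.resize(im[200:300,205:345],None,fx=4,fy=4))"
```

```text
now [-0.0496  0.1477  0.1409] t 3.42 q6 -1.15 F [-5.8  2.8  4.7]
shift [0.0204 0.0003 0.002 ] turn [ 0.002  -0.0007 -0.0002]
local ex,ey in tool [-1.     0.    -0.001] [0.    1.    0.002]
-6.419613109583236 0.651885963003989
```

Request:
carry_out([
  {"hand":0,"x":-0.001,"y":-0.004,"z":-0.001,"ax":0,"ay":0,"az":0},
  {"hand":0,"x":-0.001,"y":-0.008,"z":-0.001,"ax":0,"ay":0,"az":0},
  {"hand":0,"x":-0.001,"y":-0.012,"z":-0.001,"ax":0,"ay":0,"az":0},
  {"hand":0,"x":-0.001,"y":-0.016,"z":-0.001,"ax":0,"ay":0,"az":0},
  {"hand":0,"x":-0.001,"y":-0.021,"z":-0.001,"ax":0,"ay":0,"az":0},
  {"hand":0,"x":-0.001,"y":-0.026,"z":-0.001,"ax":0,"ay":0,"az":0},
])

```text
t: 4.22
tool_pos: [0.5719, 0.0712, 0.327]
orientation: [-0.533, -3.094, -0.004]
force: [-4.1, 6.1, 0.2]
opening: 0.0003
gripper_force: 3.2
```

```bash
cat > st.py <<'E'
from h import *
goto(-.07,.148,.139);f=read_state()['force'][:2];print(f@EX,f@EY)
im,d,P,p=cloud('top');cv2.imwrite('pics/t2.png',cv2.resize(im[190:330,205:445],None,fx=3,fy=3))
l=np.concatenate([((P[...,:2]-C)@EX)[...,None],((P[...,:2]-C)@EY)[...,None],P[...,2:]],-1)
hsv=im.max(2)
k=(l[...,2]>.125)&(l[...,2]<.162)&(abs(l[...,0])<.03)&(abs(l[...,1])<.25)&(hsv<70)
n,lb,s,c=cv2.connectedComponentsWithStats(k.astype(np.uint8));j=1+s[1:,4].argmax()
Q=l[lb==j];print('knob',len(Q),np.percentile(Q,[2,50,98],axis=0).round(4).tolist(),'mid',((np.percentile(Q,2,axis=0)+np.percentile(Q,98,axis=0))/2).round(4))
E
python3 st.py
```

```text
now [-0.0491  0.1218  0.141 ] t 4.22 q6 -1.2 F [-4.1  6.1  0.2]
shift [0.0209 0.0262 0.0021] turn [ 0.0023 -0.0024  0.0002]
local ex,ey in tool [-1.    -0.    -0.002] [-0.     1.     0.002]
-5.89941182916525 4.343252548076963
knob 283 [[-0.0184, -0.0385, 0.1433], [-0.0014, -0.0206, 0.1559], [0.0161, -0.0036, 0.1591]] mid [-0.0012 -0.021   0.1512]
```

The lid has slid about 25 mm, with forces as expected. Carry on.

Request:
carry_out([
  {"hand":0,"x":0,"y":-0.015,"z":0,"ax":0,"ay":0,"az":0},
  {"hand":0,"x":0,"y":-0.035,"z":0,"ax":0,"ay":0,"az":0},
  {"hand":0,"x":0,"y":-0.055,"z":0,"ax":0,"ay":0,"az":0},
  {"hand":0,"x":0,"y":-0.075,"z":0,"ax":0,"ay":0,"az":0},
  {"hand":0,"x":0,"y":-0.095,"z":0,"ax":0,"ay":0,"az":0},
  {"hand":0,"x":0,"y":-0.115,"z":0,"ax":0,"ay":0,"az":0},
  {"hand":0,"x":0,"y":-0.135,"z":0,"ax":0,"ay":0,"az":0},
  {"hand":0,"x":0,"y":-0.15,"z":0,"ax":0,"ay":0,"az":0},
])

```text
t: 5.28
tool_pos: [0.5216, -0.0708, 0.327]
orientation: [-0.534, -3.094, -0.005]
force: [-4.8, 6.0, 1.2]
opening: 0.0006
gripper_force: 3.0
```

```bash
python3 st.py
```

```text
now [-0.049  -0.0288  0.141 ] t 5.28 q6 -1.46 F [-4.8  6.   1.2]
shift [0.0211 0.1768 0.0025] turn [ 0.0026 -0.002  -0.0003]
local ex,ey in tool [-1.     0.    -0.002] [0.    1.    0.003]
-6.575878642180367 4.054039594388974Traceback (most recent call last):
  File "st.py", line 7, in <module>
    n,lb,s,c=cv2.connectedComponentsWithStats(k.astype(np.uint8));j=1+s[1:,4].argmax()
                                                                      ~~~~~~~~~~~~~~^^
ValueError: attempt to get argmax of an empty sequence
```

Request:
carry_out([
  {"hand":0,"x":0,"y":-0.008,"z":0,"ax":0,"ay":0,"az":0},
  {"hand":0,"x":0,"y":-0.016,"z":0,"ax":0,"ay":0,"az":0},
  {"hand":0,"x":0,"y":-0.021,"z":0,"ax":0,"ay":0,"az":0},
  {"hand":0,"x":0,"y":-0.023,"z":0,"ax":0,"ay":0,"az":0},
  {"hand":0,"x":0,"y":-0.024,"z":0,"ax":0,"ay":0,"az":0},
  {"hand":0,"x":0,"y":-0.024,"z":0,"ax":0,"ay":0,"az":0},
])

```text
t: 6.08
tool_pos: [0.5137, -0.0932, 0.327]
orientation: [-0.534, -3.094, -0.004]
force: [-5.3, 3.4, 1.9]
opening: 0.0007
gripper_force: 3.1
```

```bash
python3 st.py 2>&1 | grep -v Trace
```

```text
now [-0.0489 -0.0525  0.141 ] t 6.08 q6 -1.51 F [-5.3  3.4  1.9]
shift [0.0211 0.2005 0.0024] turn [ 0.0019 -0.002  -0.0004]
local ex,ey in tool [-1.     0.    -0.002] [0.    1.    0.002]
-6.135537046366384 1.469059693677062
  File "st.py", line 7, in <module>
    n,lb,s,c=cv2.connectedComponentsWithStats(k.astype(np.uint8));j=1+s[1:,4].argmax()
                                                                      ~~~~~~~~~~~~~~^^
ValueError: attempt to get argmax of an empty sequence
```

Request:
carry_out([
  {"hand":0,"x":0,"y":-0.001,"z":0,"ax":0,"ay":0,"az":0},
  {"hand":0,"x":0,"y":-0.002,"z":0,"ax":0,"ay":0,"az":0},
  {"hand":0,"x":0,"y":-0.002,"z":0,"ax":0,"ay":0,"az":0},
])

```text
t: 6.5
tool_pos: [0.5131, -0.095, 0.327]
orientation: [-0.534, -3.094, -0.004]
force: [-4.8, 4.0, 2.3]
opening: 0.0006
gripper_force: 3.1
```

```bash
python3 st.py 2>&1 | grep -v Trace|head -4
```

```text
now [-0.0489 -0.0544  0.141 ] t 6.5 q6 -1.51 F [-4.8  4.   2.3]
shift [0.0211 0.2024 0.0025] turn [ 0.0021 -0.0019 -0.0003]
local ex,ey in tool [-1.     0.    -0.002] [0.    1.    0.002]
-5.824878541104395 2.156095050964227
```

Request:
carry_out([
  {"hand":0,"x":0,"y":-0.001,"z":0,"ax":0,"ay":0,"az":0},
  {"hand":0,"x":0,"y":-0.002,"z":0,"ax":0,"ay":0,"az":0},
  {"hand":0,"x":0,"y":-0.002,"z":0,"ax":0,"ay":0,"az":0},
])

```text
t: 6.92
tool_pos: [0.5124, -0.0966, 0.3269]
orientation: [-0.534, -3.094, -0.005]
force: [-3.6, 5.5, 1.7]
opening: 0.0008
gripper_force: 3.0
```

```bash
python3 st.py 2>&1 | grep -v Trace|head -4
```

```text
now [-0.049  -0.0562  0.1409] t 6.92 q6 -1.52 F [-3.6  5.5  1.7]
shift [0.021  0.2041 0.0025] turn [ 0.0027 -0.0021 -0.0001]
local ex,ey in tool [-1.     0.    -0.002] [0.    1.    0.003]
-5.254540113339369 3.9635779503266457
```

Request:
carry_out([
  {"hand":0,"x":0,"y":-0.001,"z":0,"ax":0,"ay":0,"az":0},
  {"hand":0,"x":0,"y":-0.002,"z":0,"ax":0,"ay":0,"az":0},
  {"hand":0,"x":0,"y":-0.003,"z":0,"ax":0,"ay":0,"az":0},
  {"hand":0,"x":0,"y":-0.003,"z":0,"ax":0,"ay":0,"az":0},
])

```text
t: 7.48
tool_pos: [0.5114, -0.0994, 0.3267]
orientation: [-0.534, -3.094, -0.005]
force: [-4.8, 6.3, 0.7]
opening: 0.0007
gripper_force: 3.0
```

```bash
python3 st.py 2>&1 | grep -v Trace|head -4; python3 - <<'E'
from h import *
im,d,P,p=cloud('side');cv2.imwrite('pics/s2.png',cv2.resize(im[170:400,200:440],None,fx=2.5,fy=2.5))
E
```

```text
now [-0.0491 -0.0591  0.1407] t 7.47 q6 -1.52 F [-4.8  6.3  0.7]
shift [0.0209 0.2071 0.0023] turn [ 0.0027 -0.0025 -0.0001]
local ex,ey in tool [-1.     0.    -0.003] [0.    1.    0.003]
-6.638553425581878 4.299503912345258
```

View pics/s2.png

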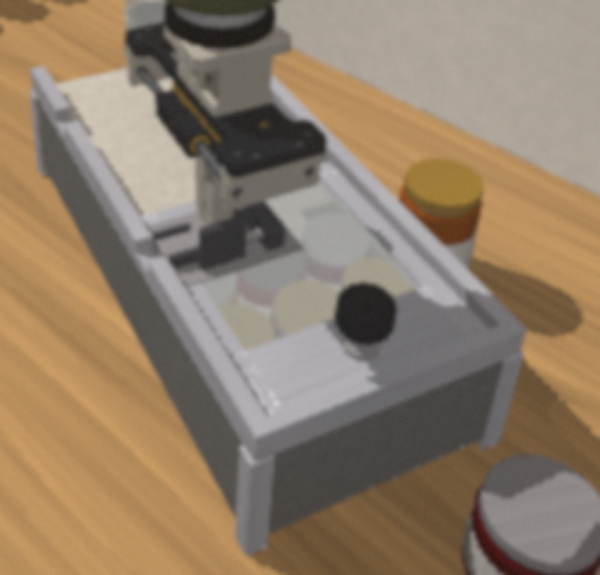

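The lid is nearly at the end frame, knob at (365,312) in the crop. I'll measure the remaining gap in the side view.

```bash
cat > kn.py <<'E'
from h import *
L=lambda P:np.stack([(P[...,:2]-C)@EX,(P[...,:2]-C)@EY,P[...,2]],-1)
def knob(im,P):
    l=L(P);k=(l[...,2]>.118)&(l[...,2]<.165)&(abs(l[...,0])<.035)&(abs(l[...,1])<.235)&(im.max(2)<60)
    n,lb,s,c=cv2.connectedComponentsWithStats(k.astype(np.uint8));j=1+s[1:,4].argmax()
    Q=l[lb==j];T=Q[Q[:,2]>Q[:,2].max()-.006];a,b=np.percentile(Q,1,axis=0),np.percentile(Q,99,axis=0)
    print(len(Q),a.round(4),b.round(4),'top rect',cv2.minEnclosingCircle((T[:,:2]*1000).astype(np.float32)),np.median(T[:,2]))
E
python3 - <<'E'
from kn import *
knob(cv2.imread('pics/side0.png'),np.load('side0.npy'))
im,d,P,p=cloud('side');knob(im,P)
E
```

```text
246 [-0.0192 -0.0154  0.1359] [0.0111 0.0144 0.1601] top rect ((-2.547703742980957, 0.22078825533390045), 17.211158752441406) 0.15817114971950785
430 [-0.0193 -0.2137  0.1366] [ 0.0132 -0.1813  0.1598] top rect ((-2.8042192459106445, -197.14585876464844), 18.842945098876953) 0.1580420880260148
```

Request:
carry_out([
  {"hand":0,"x":0,"y":-0.001,"z":0,"ax":0,"ay":0,"az":0},
  {"hand":0,"x":0,"y":-0.002,"z":0,"ax":0,"ay":0,"az":0},
  {"hand":0,"x":0,"y":-0.003,"z":0,"ax":0,"ay":0,"az":0},
  {"hand":0,"x":0,"y":-0.003,"z":0,"ax":0,"ay":0,"az":0},
])

```text
t: 8.12
tool_pos: [0.5106, -0.1013, 0.3266]
orientation: [-0.533, -3.094, -0.009]
force: [-2.6, 12.2, -0.1]
opening: 0.0009
gripper_force: 6.8
```

```bash
python3 st.py 2>&1 | grep -v Trace|head -4
```

```text
now [-0.0492 -0.0612  0.1406] t 8.12 q6 -1.53 F [-2.6 12.2 -0.1]
shift [0.0207 0.2092 0.0027] turn [ 0.005  -0.0026  0.0005]
local ex,ey in tool [-1.    -0.    -0.003] [-0.     1.     0.005]
-6.563876694980795 10.651357061656585
```

The lid is against its stop, at 10 N. Let the bolt spring in, then back off and lift.

Request:
carry_out([
  {"hand":0,"x":0.005,"y":0,"z":0,"ax":0,"ay":0,"az":0},
  {"hand":0,"x":0.011,"y":0,"z":0,"ax":0,"ay":0,"az":0},
  {"hand":0,"x":0.018,"y":0,"z":0,"ax":0,"ay":0,"az":0},
  {"hand":0,"x":0.018,"y":0.01,"z":0,"ax":0,"ay":0,"az":0},
  {"hand":60,"x":0.018,"y":0.012,"z":-0.03,"ax":0,"ay":0,"az":0},
  {"hand":60,"x":0.018,"y":0.012,"z":-0.06,"ax":0,"ay":0,"az":0.1},
  {"hand":60,"x":0.018,"y":0.07,"z":-0.06,"ax":0,"ay":0,"az":0.25},
  {"hand":60,"x":0.018,"y":0.07,"z":-0.06,"ax":0,"ay":0,"az":0.4},
])

```text
t: 9.18
tool_pos: [0.5183, -0.0283, 0.3881]
orientation: [1.141, 2.925, 0.004]
force: [0.2, -0.9, 0.3]
opening: 0.0355
gripper_force: 0.0
```

```bash
python3 - <<'E'
from kn import *
knob(cv2.imread('pics/top0.png'),np.load('top0.npy'))
for n in ['top','side']:
    im,d,P,p=cloud(n);knob(im,P);cv2.imwrite(f'pics/{n}3.png',cv2.resize(im[180:360,195:445],None,fx=3,fy=3))
goto(-.001,-.1955,.2,.8);goto(-.001,-.1955,.131,.8)
E
```

```text
270 [-0.0193 -0.014   0.1429] [0.016  0.0224 0.1606] top rect ((-0.4138951301574707, 4.467748641967773), 17.846176147460938) 0.15678019181446134
272 [-0.0196 -0.2188  0.1314] [ 0.0178 -0.1788  0.1595] top rect ((-0.40621820092201233, -193.34437561035156), 18.060537338256836) 0.15663547513636827
439 [-0.0192 -0.214   0.1355] [ 0.0135 -0.181   0.1597] top rect ((-2.2374379634857178, -196.2095489501953), 18.501707077026367) 0.15806363924867023
now [-0.0663  0.0082  0.2014] t 9.28 q6 -0.99 F [ 0.4 -0.5 -0.7]
shift [-0.1396 -0.162   0.0013] turn [0.0012 0.     0.3991]
local ex,ey in tool [-0.921  0.39   0.001] [0.39  0.921 0.001]
now [-0.0663  0.0082  0.2014] t 9.28 q6 -0.99 F [ 0.4 -0.5 -0.7]
shift [-0.1396 -0.1621  0.0703] turn [0.0012 0.     0.3991]
local ex,ey in tool [-0.921  0.39   0.001] [0.39  0.921 0.001]
```

View pics/top3.png

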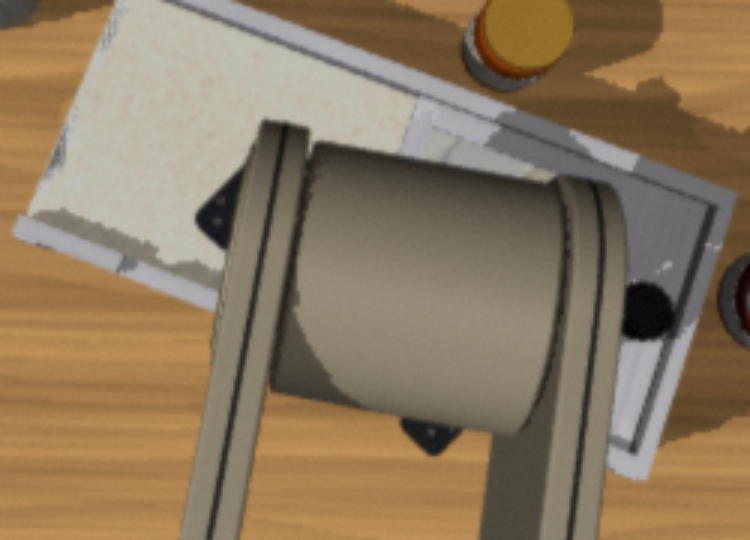

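Picture: the knob is at (647,310), beside the end frame, and the arm is clear of everything. Moving over the knob.

Request:
carry_out([
  {"hand":70,"x":-0.03,"y":-0.035,"z":0,"ax":0,"ay":0,"az":0.1},
  {"hand":70,"x":-0.06,"y":-0.07,"z":0,"ax":0,"ay":0,"az":0.2},
  {"hand":70,"x":-0.09,"y":-0.105,"z":0,"ax":0,"ay":0,"az":0.3},
  {"hand":70,"x":-0.12,"y":-0.14,"z":0,"ax":0,"ay":0,"az":0.4},
  {"hand":70,"x":-0.14,"y":-0.161,"z":0,"ax":0,"ay":0,"az":0.4},
  {"hand":70,"x":-0.14,"y":-0.161,"z":0.01,"ax":0,"ay":0,"az":0.4},
  {"hand":70,"x":-0.14,"y":-0.161,"z":0.02,"ax":0,"ay":0,"az":0.4},
  {"hand":70,"x":-0.14,"y":-0.161,"z":0.02,"ax":0,"ay":0,"az":0.4},
])

```text
t: 10.28
tool_pos: [0.5113, -0.2431, 0.3651]
orientation: [-1.694, -2.642, -0.002]
force: [0.4, -0.3, 0.3]
opening: 0.0648
gripper_force: 0.0
```

```bash
python3 - <<'E'
from kn import *
im,d,P,p=cloud('wrist');l=L(P)
k=(l[...,2]>.15)&(l[...,2]<.162)&(np.hypot(l[...,0],l[...,1]+.195)<.035)&(im.max(2)<80)
Q=l[k];print(len(Q),np.percentile(Q,[1,50,99],axis=0).round(4) if len(Q) else '')
if len(Q): print(cv2.minEnclosingCircle((Q[:,:2]*1000).astype(np.float32)))
cv2.imwrite('pics/w4.png',im)
goto(-.0005,-.1945,.131,.8)
E
```

```text
2794 [[-1.760e-02 -2.129e-01  1.511e-01]
 [-2.000e-04 -1.933e-01  1.561e-01]
 [ 1.890e-02 -1.760e-01  1.577e-01]]
((1.2846224308013916, -194.7125701904297), 20.618228912353516)
now [-0.0008 -0.1945  0.18  ] t 10.32 q6 -0.97 F [0.5 0.  0.4]
shift [-0.0003  0.0002  0.049 ] turn [ 0.0001 -0.0024  0.0015]
local ex,ey in tool [-0.698  0.716 -0.002] [0.716 0.698 0.002]
```

View pics/w4.png

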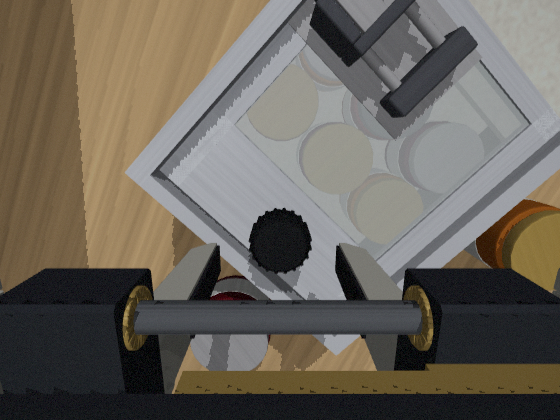

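The knob at (281,240) sits centred between the fingers, and the measured centre is within 1 mm. Descend and grip.

Request:
carry_out([
  {"hand":70,"x":0,"y":0,"z":0.015,"ax":0,"ay":0,"az":0},
  {"hand":70,"x":0,"y":0,"z":0.03,"ax":0,"ay":0,"az":0},
  {"hand":70,"x":0,"y":0,"z":0.042,"ax":0,"ay":0,"az":0},
  {"hand":70,"x":0,"y":0,"z":0.048,"ax":0,"ay":0,"az":0},
  {"hand":30,"x":0,"y":0,"z":0.048,"ax":0,"ay":0,"az":0},
  {"hand":30,"x":0,"y":0,"z":0.048,"ax":0,"ay":0,"az":0},
  {"hand":30,"x":0,"y":0,"z":0.048,"ax":0,"ay":0,"az":0},
  {"hand":30,"x":0,"y":0,"z":0.048,"ax":0,"ay":0,"az":0},
], newtons=35)

```text
t: 11.32
tool_pos: [0.5122, -0.244, 0.3197]
orientation: [1.696, 2.642, 0.004]
force: [4.2, 2.3, 1.2]
opening: 0.0383
gripper_force: 35.0
```

```bash
python3 -c "
from h import *
goto(-.0005,-.1945,.131,.8);s=read_state();print(s['opening'],s['gripper_force'],s['wrist_torque'])"
```

```text
now [ 0.0002 -0.1951  0.1337] t 11.32 q6 -0.97 F [4.2 2.3 1.2]
shift [ 0.0009 -0.0001  0.0027] turn [ 0.003   0.0004 -0.0001]
local ex,ey in tool [-0.697  0.717  0.002] [0.717 0.697 0.002]
0.038330458991880645 34.98431146144867 [ 0.25032384 -0.60562069 -0.01003595]
```

Request:
carry_out([
  {"hand":30,"x":0,"y":0,"z":0.001,"ax":0,"ay":0,"az":0},
  {"hand":30,"x":0,"y":0,"z":0.003,"ax":0,"ay":0,"az":0},
  {"hand":30,"x":0,"y":0,"z":0.004,"ax":0,"ay":0,"az":0.1},
  {"hand":30,"x":0,"y":0,"z":0.004,"ax":0,"ay":0,"az":0.2},
  {"hand":30,"x":0,"y":0,"z":0.004,"ax":0,"ay":0,"az":0.25},
  {"hand":30,"x":0,"y":0,"z":0.004,"ax":0,"ay":0,"az":0.3},
  {"hand":30,"x":0,"y":0,"z":0.004,"ax":0,"ay":0,"az":0.3},
], newtons=55)

```text
t: 12.2
tool_pos: [0.5123, -0.244, 0.3163]
orientation: [2.073, 2.358, 0.004]
force: [3.2, 2.9, 6.1]
opening: 0.0379
gripper_force: 55.0
```

```bash
python3 -c "
from h import *
goto(-.0005,-.1945,.131,1.1);s=read_state();print(s['opening'],s['gripper_force'],s['wrist_torque'])"
```

```text
now [ 0.0002 -0.1951  0.1303] t 12.2 q6 -0.66 F [3.2 2.9 6.1]
shift [ 0.0008 -0.0004 -0.0007] turn [ 0.0031 -0.0003 -0.0008]
local ex,ey in tool [-0.453  0.892  0.003] [0.892 0.453 0.002]
0.03787730272376858 54.992719888687134 [ 0.562812   -0.36344074 -0.00795345]
```

Request:
carry_out([
  {"hand":30,"x":0,"y":0,"z":0.001,"ax":0,"ay":0,"az":0},
  {"hand":30,"x":0,"y":0,"z":0.002,"ax":0,"ay":0,"az":0},
  {"hand":30,"x":0,"y":0,"z":0.003,"ax":0,"ay":0,"az":0},
  {"hand":30,"x":0,"y":0,"z":0.003,"ax":0,"ay":0,"az":0},
])

```text
t: 12.7
tool_pos: [0.5123, -0.244, 0.3134]
orientation: [2.072, 2.359, 0.004]
force: [3.2, 3.5, 8.2]
opening: 0.0381
gripper_force: 55.0
```

```bash
cat > k2.py <<'E'
from h import *
goto(-.0005,-.1945,.131,1.1);s=read_state();print(s['opening'],s['gripper_force'],s['wrist_torque'])
E
python3 k2.py
```

```text
now [ 0.0002 -0.1951  0.1274] t 12.7 q6 -0.67 F [3.2 3.5 8.2]
shift [ 0.0008 -0.0004 -0.0036] turn [ 0.003  -0.0003  0.    ]
local ex,ey in tool [-0.454  0.891  0.003] [0.891 0.454 0.002]
0.0381203287439117 54.994508028030396 [ 0.60545891 -0.24096294 -0.02942194]
```

The force rises only as the spring would, so the pin is in the slot. Push to about 14 mm.

Request:
carry_out([
  {"hand":30,"x":0,"y":0,"z":0.002,"ax":0,"ay":0,"az":0},
  {"hand":30,"x":0,"y":0,"z":0.004,"ax":0,"ay":0,"az":0},
  {"hand":30,"x":0,"y":0,"z":0.006,"ax":0,"ay":0,"az":0},
  {"hand":30,"x":0,"y":0,"z":0.008,"ax":0,"ay":0,"az":0},
  {"hand":30,"x":0,"y":0,"z":0.008,"ax":0,"ay":0,"az":0},
])

```text
t: 13.32
tool_pos: [0.5123, -0.244, 0.3058]
orientation: [2.072, 2.359, 0.004]
force: [0.1, 4.2, 12.1]
opening: 0.0383
gripper_force: 55.0
```

```bash
python3 k2.py
```

```text
now [ 0.0002 -0.1951  0.1198] t 13.32 q6 -0.67 F [ 0.1  4.2 12.1]
shift [ 0.0008 -0.0004 -0.0112] turn [ 0.0031 -0.0001 -0.    ]
local ex,ey in tool [-0.454  0.891  0.003] [0.891 0.454 0.002]
0.038323177353592836 54.99902665615082 [0.8109587  0.16750537 0.00864807]
```

Request:
carry_out([
  {"hand":30,"x":0,"y":0,"z":0,"ax":0,"ay":0,"az":0.15},
  {"hand":30,"x":0,"y":0,"z":0,"ax":0,"ay":0,"az":0.3},
  {"hand":30,"x":0,"y":0,"z":0,"ax":0,"ay":0,"az":0.45},
  {"hand":30,"x":0,"y":0,"z":0,"ax":0,"ay":0,"az":0.6},
  {"hand":30,"x":0,"y":0,"z":0,"ax":0,"ay":0,"az":0.75},
  {"hand":30,"x":0,"y":0,"z":0,"ax":0,"ay":0,"az":0.9},
  {"hand":30,"x":0,"y":0,"z":0,"ax":0,"ay":0,"az":1.05},
  {"hand":30,"x":0,"y":0,"z":0,"ax":0,"ay":0,"az":1.2},
])

```text
t: 14.32
tool_pos: [0.5123, -0.2438, 0.3059]
orientation: [-3.046, -0.77, -0.005]
force: [1.3, 5.3, 11.3]
opening: 0.0381
gripper_force: 55.0
```

```bash
python3 k2.py
```

```text
now [ 0.0002 -0.1949  0.1199] t 14.32 q6 0.54 F [ 1.3  5.3 11.3]
shift [-0.0002 -0.0008 -0.0111] turn [ 0.0026 -0.0025 -1.2049]
local ex,ey in tool [0.67  0.742 0.003] [ 0.742 -0.67   0.002]
0.03812695018573785 54.989755153656006 [ 1.09934659e+00  7.41452399e-02 -1.00299027e-03]
```

No twisting moment yet. Keep turning in small steps.

Request:
carry_out([
  {"hand":30,"x":0,"y":0,"z":0,"ax":0,"ay":0,"az":0.1},
  {"hand":30,"x":0,"y":0,"z":0,"ax":0,"ay":0,"az":0.2},
  {"hand":30,"x":0,"y":0,"z":0,"ax":0,"ay":0,"az":0.3},
  {"hand":30,"x":0,"y":0,"z":0,"ax":0,"ay":0,"az":0.37},
  {"hand":30,"x":0,"y":0,"z":0,"ax":0,"ay":0,"az":0.37},
])

```text
t: 14.95
tool_pos: [0.5124, -0.2438, 0.306]
orientation: [-3.134, -0.202, -0.006]
force: [0.4, 4.7, 11.5]
opening: 0.0383
gripper_force: 55.0
```

```bash
python3 k2.py
```

```text
now [ 0.0003 -0.1949  0.12  ] t 14.95 q6 0.91 F [ 0.4  4.7 11.5]
shift [-0.0005 -0.0007 -0.011 ] turn [ 0.0025 -0.0032 -1.5711]
local ex,ey in tool [0.891 0.453 0.003] [ 0.453 -0.891  0.002]
0.0382643191207975 54.994491934776306 [1.21990167 0.04568662 0.00906232]
```

Request:
carry_out([
  {"hand":30,"x":0,"y":0,"z":0,"ax":0,"ay":0,"az":0.08},
  {"hand":30,"x":0,"y":0,"z":0,"ax":0,"ay":0,"az":0.16},
  {"hand":30,"x":0,"y":0,"z":0,"ax":0,"ay":0,"az":0.2},
  {"hand":30,"x":0,"y":0,"z":0,"ax":0,"ay":0,"az":0.2},
])

```text
t: 15.45
tool_pos: [0.5115, -0.2438, 0.3053]
orientation: [-3.139, 0.108, 0.001]
force: [-6.0, 4.4, 12.0]
opening: 0.0383
gripper_force: 55.0
```

```bash
python3 k2.py
```

```text
now [-0.0006 -0.1952  0.1193] t 15.45 q6 1.1 F [-6.   4.4 12. ]
shift [ 0.0003 -0.0007 -0.0117] turn [-1.0000e-03 -5.0000e-04 -1.7688e+00]
local ex,ey in tool [ 0.963  0.269 -0.001] [ 0.269 -0.963  0.001]
0.03830769439167809 55.00524938106537 [0.81737282 1.11554542 1.42841448]
```

The stop is reached, at 1.4 N·m. Ease upward to let the pin seat, then check the force.

Request:
carry_out([
  {"hand":30,"x":0,"y":0,"z":-0.001,"ax":0,"ay":0,"az":0},
  {"hand":30,"x":0,"y":0,"z":-0.002,"ax":0,"ay":0,"az":0},
  {"hand":30,"x":0,"y":0,"z":-0.003,"ax":0,"ay":0,"az":0},
  {"hand":30,"x":0,"y":0,"z":-0.004,"ax":0,"ay":0,"az":0},
  {"hand":30,"x":0,"y":0,"z":-0.004,"ax":0,"ay":0,"az":0},
])

```text
t: 16.08
tool_pos: [0.5114, -0.2438, 0.309]
orientation: [-3.139, 0.107, 0.001]
force: [-3.9, 3.1, 10.2]
opening: 0.0383
gripper_force: 55.0
```

```bash
python3 k2.py
```

```text
now [-0.0006 -0.1952  0.123 ] t 16.07 q6 1.1 F [-3.9  3.1 10.2]
shift [ 0.0003 -0.0006 -0.008 ] turn [-1.2000e-03 -5.0000e-04 -1.7683e+00]
local ex,ey in tool [ 0.963  0.27  -0.001] [ 0.27  -0.963  0.001]
0.03826988215731728 55.004003047943115 [0.81642472 1.0170369  1.39504668]
```

Request:
carry_out([
  {"hand":70,"x":0,"y":0,"z":0,"ax":0,"ay":0,"az":0},
  {"hand":70,"x":0,"y":0,"z":0,"ax":0,"ay":0,"az":0},
  {"hand":70,"x":0,"y":0,"z":0,"ax":0,"ay":0,"az":0},
  {"hand":70,"x":0,"y":0,"z":-0.03,"ax":0,"ay":0,"az":0},
  {"hand":70,"x":0,"y":0,"z":-0.08,"ax":0,"ay":0,"az":0},
  {"hand":70,"x":0,"y":0,"z":-0.12,"ax":0,"ay":0,"az":0},
  {"hand":70,"x":0,"y":0,"z":-0.12,"ax":0,"ay":0,"az":0},
  {"hand":70,"x":0,"y":0,"z":-0.12,"ax":0,"ay":0,"az":0},
])

```text
t: 17.08
tool_pos: [0.5113, -0.2443, 0.4268]
orientation: [-3.138, 0.111, 0.001]
force: [-0.4, 0.6, 0.4]
opening: 0.0651
gripper_force: 0.0
```

```bash
python3 - <<'E'
from kn import *
im,d,P,p=cloud('side');knob(im,P)
im,d,P,p=cloud('wrist');l=L(P)
k=(np.hypot(l[...,0],l[...,1]+.195)<.012);print('knob top z',np.median(l[k][:,2]))
print(read_state()['force'])
E
```

```text
404 [-0.0189 -0.2135  0.128 ] [ 0.0121 -0.1814  0.1499] top rect ((-2.950580596923828, -196.8824920654297), 18.012386322021484) 0.14811978077391957
knob top z 0.1465248449158147
[-0.46661308 -0.1594552  -0.37346156]
```

The knob top has dropped 10.0 mm in the side view, to .1481 from .1581, so it is locked. Nothing is being touched.

```bash
python3 -c "
from plant import robot
print(robot.close_job())"
```

```text
the job is handed in; nothing more can be done
None
```

The lid is shut against its stop and the fastener is locked 10 mm down by itself; nothing was seen to touch the jars or pump bottle, and the job was handed in at about 17 s with no verdict returned.

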